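# Test the kiln's safety switch before firing

## Robot

A 7-joint arm with a two-finger parallel gripper is mounted at the origin on the work surface. World frame = base frame: x ahead of the robot, y to its left, z up, the work surface at z = 0. Lengths are in m, angles in rad, forces in N, time in s.
With the tool pointing down it reaches from about 0.4 to 0.875 m from the base axis. Payload 6.5 kg.
Tool frame: the origin (TCP) lies on the centre line of the jaws, within the pads' length; the fingertips stand 17 mm ahead of it and the grasp point (between the pads) lies 2 mm behind it; z points along the fingers, y is the line along which they close (so a half turn about z gives the same grasp; the last joint's range is limited). The gripper opens to 85 mm and grips with 20 to 120 N. Pads are 22 mm wide; open, the fingers measure 114 mm over their backs; the gripper's body (76 mm by 85 mm) begins 54 mm behind the grasp point. The pads swing forward as they close: fully open they stand 13 mm farther back than shut.
Start: joints at [-1.327, 0.536, -0.004, 1.538, 0.003, 1.067, -0.071], TCP at [0.198, 0.619, 0.248] pointing down, gripper open.
Joint ranges: [-2.7, 2.7], [-0.37, 2.16], [-1.27, 1.26], [0.24, 2.4], [-1.31, 4.45], [0.19, 1.91], [-2.76, 2.76]. Speed limits (rad/s): [2.39, 2.39, 3.14, 3.14, 3.14, 3.14, 3.14].

## Interface

Orientations are given as a unit quaternion [x, y, z, w].
In Python, from bench import ctrl gives the robot as it stands.
- The arm moves only by the tool carry_out, never from a script. Its argument "rows" is a list of rows, each a list of 7 numbers: the closure, from -1 (fully open) to 1 (shut), then the shift along the tool's x, y, z in mm, then the turn, a rotation vector about the tool's x, y, z in rad. A call has 1 to 20 rows; each row shifts and turns the commanded pose from where the row before left it, along the tool's axes as they then stand; what a row does not reach is not made up. A row lasts 1/10 s, in which the tool goes at most 50 mm and 8.59 degrees, less where a joint would pass 70% of its speed; a pose out of reach is approached as far as the arm can. A call with a gripper value outside its range is refused whole. The fingers move at their own pace and stop on an object; "squeeze" is the grip in N (left out, the last holds). Time passes only in rows, so rows that do not move let the fingers close. It gives the time, the measured TCP pose, the force, the opening and the grip force at its end, in the units of the state.
- ctrl.get_state(): the state, without advancing time (a new reading comes with each control period).
- ctrl.read_camera(name): name is "scene" or "top"; returns a dict with "pixels" (400x640x3 uint8, red, green, blue), "depth" (400x640 float32, m along the optical axis (not along the pixel's ray), 0 where there is no reading), "K" (3x3 intrinsics, pixels), "world_to_cam" (4x4, takes a point from world to camera coordinates). Camera axes: x right, y down, z forward; pixel columns grow to the right and rows downward; lengths in m; the calibration is good to about 2 mm. A picture is of the moment at which its call begins.
- ctrl.hand_in(): hands the job in; it is judged then, once.
Trained networks look in a picture, given as the dict that the camera call returned (one of the last four; its "shot" number tells which), for a name from the list of things; names that differ only in an ending like _2 or _b are one class to them, and where a whole thing is asked for, a point or a joint stands for the part that bears it (a point fixed in the world has none). Each returns a list of dicts, best first, with "confidence" (0 to 1); they miss things now and then, are a little off and sometimes report something else, mostly with a low value. They report only what shows in the picture. A call takes as long as a camera call.
- ctrl.find_in(picture, label): "at" ([x, y, z] in m, in world coordinates, good to about 4 mm: the middle of the surface that is visible of it).
- ctrl.mark_of(picture, label): "at" ([x, y, z] in m, in world coordinates, good to about 4 mm: a listed point, or the origin of a listed thing).
The state is a dict: "clock": time; "q": joint angles; "qvel": joint speeds; "joint_efforts": joint torques, N m; "tool_pos": TCP position; "orientation": TCP orientation; "force": force on the tool from outside, world axes, zero at the start; "ft_torque": the same for the moment, N m; "finger_gap": finger opening in m; "gripper_force": force on a finger pad.
Only numpy, scipy, OpenCV 4.12 (cv2) and the standard library are available. Lean on these libraries where they do the work, as an engineer would, in place of code of your own. Each camera call takes 0.05 s, during which the arm holds its last target. There are 200 camera calls.

## Task

Test the safety switch that feeds the small kiln: press the test button on the grey switch box so that its lever drops, and let the button come back out. Before switching on again, press down on the kiln's lid with the fingers, for half a second, to make sure by touch that it is fully shut. Then lift the lever all the way back up so that it stays up by itself, leaving the cup and the brush between the two where they are.

Things in the scene. Friction and masses are not known exactly. Their poses are not given: they have to be found in the camera images.
- switch_box: Grey switch box fixed to the table, 150 (x) by 210 (y) by 75 mm high, left or right of the middle, the kiln on the other side. Origin: centre of its underside; own x points away from the robot (yaw up to 0.3 rad), y to its left, z up. On top: lever in the middle, round test button at the left (+y), at the right a fixed black selector knob (36 mm wide, up to 96 mm above the table), not used.
- test_button_top (a point): Centre of the top face of the test button: a round black mushroom head 44 mm wide, its top 99 mm above the table when out. It is pressed straight down; it springs back.
- test_button (a joint): Travel of the test button, 0 (out) to 0.009 m (fully in). Needs about 4 N to press fully, plus up to 2 N for tripping the lever; the lever trips at about 5 mm: press it fully in.
- lever_bar (a point): Centre of the lever's crossbar: black round bar 84 mm long, 16 mm thick, parallel to the box's y, on two thin steel cheeks (8 mm thick, 68 mm apart) that leave the box through slots. It lies 100 mm from the hinge, whose axis is parallel to the box's y, inside the box at x = 10, y = 0, z = 60 mm of the box's frame. Push the bar from the robot's side, or from below, to swing it up.
- lever (a joint): Angle of the lever. 0: up on its rear stop, leaning 0.18 rad back (away from the robot), bar centre 158 mm above the table. 0.18: vertical. 1.23: dropped towards the robot onto its front stop, 1.05 rad from vertical, bar centre 110 mm above the table, 77 mm before the box's centre. Moved by gravity only (0.22 kg, turns easily): past vertical it stays up, short of it it falls forward again.
- kiln: Small white test kiln fixed to the table, 200 mm (x) by 220 mm (y), 150 mm high without its lid. Origin: centre of its underside; own x points away from the robot (turned by its yaw, up to 0.3 rad), own y to its left, z up.
- lid_press (a point): Point on the top face of the kiln's flat steel lid, on its midline 50 mm behind its front edge: a clear place to press. The lid covers the whole kiln, is 35 mm thick, its top 187 mm above the table when shut; a black bar handle sticks out 34 mm from its front edge.
- kiln_lid (a joint): Opening of the kiln lid, hinged along its back edge: 0 shut, grows as the front rises. It starts shut or slightly ajar (up to 0.1 rad) and stays where it is; 2 to 5 N near the front closes it. The check by touch counts if the fingers press on it with more than 2 N while it is shut and the lever is down.
- cup: Bystander, loose: white ceramic cup 72 mm wide, 60 mm high. Not to be disturbed. Origin: centre of its underside.
- brush: Bystander, loose: paint brush 180 mm long lying on the table. Not to be disturbed. Origin: centre of its underside.

How it is judged:
By the outcome, as a careful person would: the job done as asked, in the order asked, and still so for the second after the job is handed in, with the robot touching nothing.
It also fails if it takes over 58 s, if anything falls off the work surface, if the arm or the gripper's body presses on something with over 40 N, if the wrist force passes 120 N, or if a joint passes its speed limit or range.

## Working session

There is one attempt and no reset: what is moved stays moved. The work goes in short steps, Python scripts to look and compute and a tool call to move; the robot and the scene stay as the last step left them, time stands still between calls to the robot, and variables do not carry over. Pictures are saved under pics/ and viewed, at most 10 in all, crops included, and the job is handed in when it is done.

Besides the shell and the picture viewer there is one more tool, called after "Emit:" in YAML: its name, and indented under it one key for each argument. carry_out: Moves the arm, as the interface text tells. Its arguments: {"type":"object","properties":{"rows":{"type":"array"},"squeeze":{"type":"number"}},"required":["rows"]}

```bash
mkdir -p pics; cat > h.py <<'E'
import numpy as np, cv2
from bench import ctrl
from scipy.spatial.transform import Rotation as R
np.set_printoptions(precision=4,suppress=True)
def shot(c,name=None):
    p=ctrl.read_camera(c)
    if name: cv2.imwrite('pics/'+name,p['pixels'][:,:,::-1])
    return p
def cloud(p):
    d=p['depth'];K=p['K'];v,u=np.indices(d.shape)
    c=np.stack([(u-K[0,2])/K[0,0]*d,(v-K[1,2])/K[1,1]*d,d,np.ones_like(d)],-1)
    return (c@np.linalg.inv(p['world_to_cam']).T)[...,:3]
def st():
    s=ctrl.get_state();r=R.from_quat(s['orientation'])
    print('t',s['clock'],'tcp',np.array(s['tool_pos']),'F',np.array(s['force']),'gap',s['finger_gap'],'\nR',r.as_matrix().tolist());return s,r
E
python3 - <<'E'
from h import *
st()
for c in ('scene','top'):
    p=shot(c,c+'0.png')
    for l in ('switch_box','test_button_top','lever_bar','kiln','lid_press','cup','brush'):
        r=ctrl.mark_of(p,l); print(c,l,[(np.array(x['at']),round(x['confidence'],2)) for x in r[:2]])
        if l in('lever_bar','test_button_top','switch_box'):
            r=ctrl.find_in(p,l); print('  find',[(np.array(x['at']),round(x['confidence'],2)) for x in r[:2]])
    print(np.linalg.inv(p['world_to_cam'])[:3])
E
```

```text
t 0.0 tcp [0.198  0.6185 0.2474] F [ 0.0864 -0.55    0.474 ] gap 0.08535344148072377 
R [[-0.9524105307018924, 0.3048179475403338, -0.0004470631254759238], [0.30481826431417597, 0.9524090764887756, -0.0016663619927094412], [-8.215006401020238e-05, -0.0017233337157643036, -0.9999985116850281]]
scene switch_box [(array([ 0.5224,  0.2531, -0.0014]), 0.6)]
  find [(array([0.5596, 0.2578, 0.0745]), 0.95)]
scene test_button_top [(array([0.5303, 0.3274, 0.1013]), 0.81)]
  find [(array([0.5325, 0.3286, 0.0997]), 0.69)]
scene lever_bar [(array([0.5528, 0.2469, 0.1612]), 0.94)]
  find [(array([0.5578, 0.2471, 0.1619]), 0.62)]
scene kiln [(array([ 0.5308, -0.2527, -0.0012]), 0.95), (array([ 0.4876, -0.2437,  0.1863]), 0.55)]
scene lid_press [(array([ 0.4894, -0.243 ,  0.1872]), 0.92)]
scene cup []
scene brush [(array([ 0.4279, -0.0046, -0.0051]), 0.86)]
[[-0.4669  0.6604 -0.5881  1.1661]
 [ 0.8842  0.3359 -0.3248  0.3553]
 [-0.017  -0.6716 -0.7407  0.8728]]
top switch_box [(array([ 0.5221,  0.2495, -0.0003]), 0.71)]
  find [(array([0.5223, 0.2371, 0.072 ]), 0.74)]
top test_button_top [(array([0.5315, 0.3276, 0.1011]), 0.53)]
  find [(array([0.5295, 0.3229, 0.0997]), 0.61)]
top lever_bar []
  find [(array([0.5485, 0.2425, 0.1606]), 0.72)]
top kiln []
top lid_press [(array([ 0.4904, -0.2407,  0.188 ]), 0.56)]
top cup [(array([ 0.6481, -0.0074,  0.0014]), 0.59)]
top brush [(array([0.4289, 0.0014, 0.0035]), 0.9)]
[[ 0.0089 -0.9944  0.105   0.4688]
 [-0.9997 -0.0065  0.0235  0.0191]
 [-0.0227 -0.1052 -0.9942  1.0417]]
```

```bash
python3 - <<'E'
from h import *
p=shot('top');P=cloud(p)
def rect(m,n):
    q=P[m][:,:2].astype(np.float32); c,s,a=cv2.minAreaRect(q); print(n,len(q),'c',c,'s',s,'a',a,'med z',np.median(P[m][:,2]))
x,y,z=P[...,0],P[...,1],P[...,2]
rect((z>.069)&(z<.081)&(y>.1)&(x<.7),'box top')
rect((z>.093)&(z<.105)&(y>.29)&(y<.37)&(x>.45)&(x<.6),'button')
rect((z>.150)&(z<.180)&(y>.15)&(y<.34)&(x>.45)&(x<.65),'bar')
m=(z>.175)&(z<.25)&(y<-.1)&(x<.8)
rect(m,'lid'); A=np.c_[P[m][:,:2],np.ones(m.sum())]; print('lid plane',np.linalg.lstsq(A,P[m][:,2],rcond=None)[0])
E
python3 -c "
import cv2,numpy as np
cv2.imwrite('pics/both.png',cv2.resize(np.vstack([cv2.imread('pics/scene0.png'),cv2.imread('pics/top0.png')]),(480,600)))"
```

```text
box top 6458 c (0.5374221205711365, 0.44904661178588867) s (0.3616456985473633, 0.6265439391136169) a 16.44974708557129 med z 0.07490443950022324
button 341 c (0.5334284901618958, 0.32652848958969116) s (0.04024264216423035, 0.041945770382881165) a 0.6394574046134949 med z 0.09848786502780127
bar 350 c (0.5529828667640686, 0.24456264078617096) s (0.08459007740020752, 0.015885015949606895) a 75.20390319824219 med z 0.16440784850729606
lid 12926 c (0.521059513092041, -0.24976716935634613) s (0.22013117372989655, 0.23435519635677338) a 79.17820739746094 med z 0.1883827237514652
lid plane [-0.0012 -0.0025  0.188 ]
```

View pics/both.png

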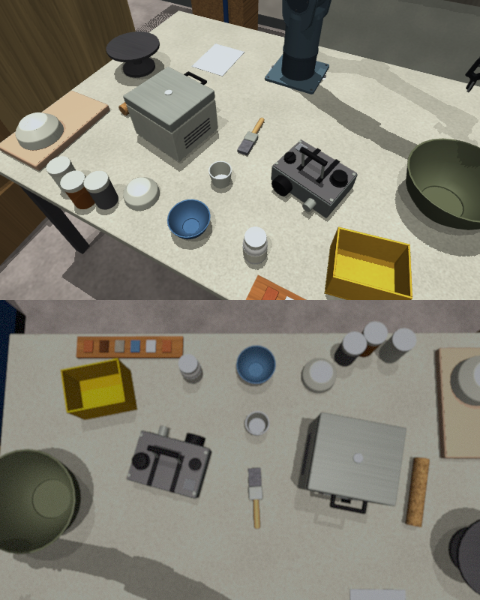

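The pictures show the switch box at left (button (140,460) in the lower picture, lever up at (163,450)), the kiln at right with its lid shut, and the cup at (256,424) and brush at (256,495) between them. Measured heights match the given ones: button 98 mm, bar top about 166 mm, lid 188 mm and flat.

```bash
cat >> h.py <<'E'
yaw=-0.258; BX=np.array([np.cos(yaw),np.sin(yaw),0]); BY=np.array([-BX[1],BX[0],0]); BZ=np.array([0,0,1.])
BAR=np.array([.553,.2446,.158]); O=BAR-.028*BX; O[2]=0
RD=np.c_[-BX,BY,-BZ]  # tool pointing down, y along box y
def box(x,y,z): return O+(x*BX+y*BY+z*BZ)/1000
def delta(tip,Rt=RD,label=''):
    s=ctrl.get_state();r=R.from_quat(s['orientation']); Rt=R.from_matrix(Rt)
    tcp=tip-.017*Rt.as_matrix()[:,2]
    d=tcp-np.array(s['tool_pos'])
    print(label,'world d',d*1e3,'in current tool',r.inv().apply(d)*1e3,'in target tool',Rt.inv().apply(d)*1e3,'turn',(r.inv()*Rt).as_rotvec())
E
python3 - <<'E'
from h import *
T=RD@R.from_rotvec([.3,0,0]).as_matrix()
print(O,box(-77,0,110))
delta(np.array([.533,.327,.160])-.005*BY,T,'hover button')
p=shot('top');P=cloud(p);x,y,z=P[...,0],P[...,1],P[...,2]
m=(y>.33)&(y<.75)&(x>.1)&(x<.6)&(z>.12)&(z<.2);print('bowl',m.sum(),P[m].min(0),P[m].max(0))
E
```

```text
[0.5259 0.2517 0.    ] [0.4515 0.2714 0.11  ]
hover button world d [ 334.8399 -292.0226  -72.0608] in current tool [-407.9295 -176.037    72.0574] in target tool [-398.2662 -166.8331  127.0373] turn [ 0.3    -0.0078 -0.0514]
bowl 1529 [0.282  0.4801 0.12  ] [0.56   0.7039 0.1451]
```

Emit:
carry_out:
  rows:
    - [1, -40.8, -17.6, 0, 0, 0, 0]
    - [1, -40.8, -17.6, 0, 0, 0, 0]
    - [1, -40.8, -17.6, 0, 0, 0, 0]
    - [1, -40.8, -17.6, 0, 0, 0, 0]
    - [1, -40.8, -17.6, 0, 0, 0, 0]
    - [1, -40.8, -17.6, 0, 0, 0, 0]
    - [1, -40.8, -17.6, 0, 0, 0, 0]
    - [1, -40.8, -17.6, 0, 0, 0, 0]
    - [1, -40.8, -17.6, 0, 0, 0, 0]
    - [1, -40.8, -17.6, 0, 0, 0, 0]
    - [1, 0, 0, 0, 0.1, 0, -0.017]
    - [1, 0, 0, 0, 0.1, 0, -0.017]
    - [1, 0, 0, 0, 0.1, 0, -0.017]
    - [1, 0, 0, 0, 0, 0, 0]
    - [1, 0, 0, 0, 0, 0, 0]
  squeeze: 20

```text
clock: 2.7
tool_pos: [0.533, 0.3273, 0.2478]
orientation: [0.127, 0.981, -0.147, -0.023]
force: [-0.2, -0.6, -0.1]
finger_gap: -0.0001
gripper_force: 0.0
```

```bash
python3 - <<'E'
from h import *
st()
T=RD@R.from_rotvec([.3,0,0]).as_matrix()
delta(np.array([.533,.327,.107])-.005*BY,T,'8 over button')
p=shot('scene');cv2.imwrite('pics/s1.png',p['pixels'][100:400,250:600,::-1])
E
```

```text
t 2.7 tcp [0.533  0.3273 0.2478] F [-0.2245 -0.6472 -0.1209] gap -6.531752127044842e-05 
R [[-0.9665797991973786, 0.24272769855427329, -0.082503067446619], [0.2562508331552992, 0.9243908807355201, -0.2825544374456446], [0.007681294862883471, -0.29425289117960335, -0.9556967268656278]]
8 over button world d [   0.0102   -0.2833 -124.5322] in current tool [ -1.0391  36.3846 119.0942] in target tool [ -0.0822  36.5426 119.0503] turn [ 0.0013 -0.0077  0.0012]
```

View pics/s1.png

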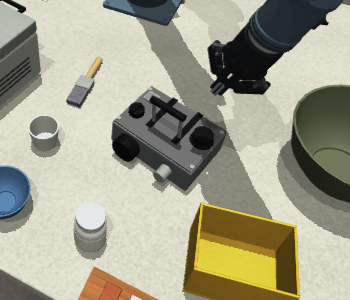

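The closed gripper is above the button (button at about (203,137)), leaning away from the lever. Descending to just above it.

Emit:
carry_out:
  rows:
    - [1, -0.3, 9.1, 29.8, 0, 0, 0]
    - [1, -0.3, 9.1, 29.8, 0, 0, 0]
    - [1, -0.3, 9.1, 29.8, 0, 0, 0]
    - [1, -0.3, 9.1, 29.8, 0, 0, 0]
    - [1, 0, 0, 0, 0, 0, 0]
    - [1, 0, 1.2, 3.8, 0, 0, 0]
    - [1, 0, 1.2, 3.8, 0, 0, 0]
    - [1, 0, 0, 0, 0, 0, 0]

```text
clock: 3.55
tool_pos: [0.5341, 0.327, 0.1171]
orientation: [0.128, 0.981, -0.147, -0.022]
force: [0.7, -0.1, 1.1]
finger_gap: -0.0003
gripper_force: 0.5
```

Emit:
carry_out:
  rows:
    - [1, 0, 0.9, 2.9, 0, 0, 0]
    - [1, 0, 0.9, 2.9, 0, 0, 0]
    - [1, 0, 0.9, 2.9, 0, 0, 0]
    - [1, 0, 0, 0, 0, 0, 0]

```text
clock: 3.95
tool_pos: [0.5342, 0.327, 0.1079]
orientation: [0.128, 0.981, -0.147, -0.022]
force: [0.7, 0.3, 7.3]
finger_gap: -0.0002
gripper_force: 3.8
```

Emit:
carry_out:
  rows:
    - [1, 0, 0.6, 1.9, 0, 0, 0]
    - [1, 0, 0, 0, 0, 0, 0]

```text
clock: 4.15
tool_pos: [0.5344, 0.3271, 0.1075]
orientation: [0.128, 0.981, -0.147, -0.022]
force: [-2.0, -1.0, 17.0]
finger_gap: -0.0003
gripper_force: 9.0
```

```bash
python3 - <<'E'
from h import *
st()
p=shot('scene');print([(np.array(x['at']),x['confidence']) for x in ctrl.mark_of(p,'lever_bar')]);cv2.imwrite('pics/s2.png',p['pixels'][100:400,250:600,::-1])
E
```

```text
t 4.15 tcp [0.5344 0.3271 0.1075] F [-2.026  -1.0499 16.9601] gap -0.0002963178416911852 
R [[-0.9664488792575514, 0.24390791321544655, -0.08053256268559283], [0.2568022074948997, 0.9241111623102476, -0.28296852460892086], [0.005402777764190458, -0.29415555334633603, -0.9557422876633332]]
[(array([0.4499, 0.2703, 0.1102]), 0.89)]
```

View pics/s2.png

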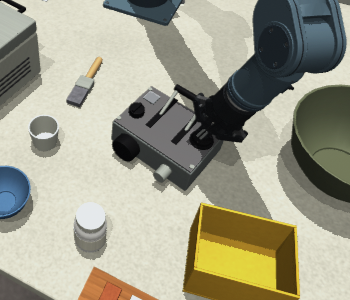

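The button is bottomed at 17 N and the lever is down, with its bar at (0.450, 0.270, 0.110) as predicted. Retracting and straightening the tool.

Emit:
carry_out:
  rows:
    - [1, 0, -3, -9.5, 0, 0, 0]
    - [1, 0, -9.1, -29.8, 0, 0, 0]
    - [1, 0, -9.1, -29.8, 0, 0, 0]
    - [1, 0, -9.1, -29.8, 0, 0, 0]
    - [1, 0, -12, -40, 0, 0, 0]
    - [1, 0, -12, -40, 0, 0, 0]
    - [1, 0, 0, 0, -0.1, 0, 0]
    - [1, 0, 0, 0, -0.1, 0, 0]
    - [1, 0, 0, 0, -0.1, 0, 0]
    - [1, 0, 0, 0, 0, 0, 0]

```text
clock: 5.25
tool_pos: [0.5351, 0.324, 0.2923]
orientation: [0.132, 0.991, 0.001, -0.003]
force: [-0.6, -1.0, 0.2]
finger_gap: 0.0
gripper_force: 0.0
```

```bash
python3 - <<'E'
from h import *
st()
p=shot('scene')
for l in('lever_bar','test_button_top','lid_press'):print(l,[(np.array(x['at']),x['confidence']) for x in ctrl.mark_of(p,l)])
delta(np.array([.490,-.242,.212]),RD,'lid')
E
```

```text
t 5.25 tcp [0.5351 0.324  0.2923] F [-0.6458 -1.0486  0.1587] gap 3.851678337913097e-05 
R [[-0.9653219764938318, 0.2609796911883766, -0.006563724953241903], [0.26096991841165085, 0.9653441482907567, 0.0023188456200978367], [0.006941425088448745, 0.0005254978716528526, -0.9999757699413164]]
lever_bar [(array([0.4523, 0.272 , 0.1123]), 0.83)]
test_button_top [(array([0.5254, 0.3317, 0.1005]), 0.78)]
lid_press [(array([ 0.4884, -0.242 ,  0.1861]), 0.88), (array([ 0.6455, -0.0066, -0.0019]), 0.24)]
lid world d [ -44.2229 -570.5876  -62.1062] in current tool [-103.1469 -562.936    62.0222] in target tool [-102.8246 -562.9857   62.1062] turn [-0.0014 -0.0085  0.0004]
```

Emit:
carry_out:
  rows:
    - [1, -7.4, -40.2, 0, 0, 0, 0]
    - [1, -7.4, -40.2, 0, 0, 0, 0]
    - [1, -7.4, -40.2, 0, 0, 0, 0]
    - [1, -7.4, -40.2, 0, 0, 0, 0]
    - [1, -7.4, -40.2, 0, 0, 0, 0]
    - [1, -7.4, -40.2, 0, 0, 0, 0]
    - [1, -7.4, -40.2, 0, 0, 0, 0]
    - [1, -7.4, -40.2, 0, 0, 0, 0]
    - [1, -7.4, -40.2, 0, 0, 0, 0]
    - [1, -7.4, -40.2, 0, 0, 0, 0]
    - [1, -7.4, -40.2, 0, 0, 0, 0]
    - [1, -7.4, -40.2, 0, 0, 0, 0]
    - [1, -7.4, -40.2, 0, 0, 0, 0]
    - [1, -7.4, -40.2, 0, 0, 0, 0]
    - [1, 0, 0, 0, 0, 0, 0]
    - [1, 0, 0, 25, 0, 0, 0]
    - [1, 0, 0, 25, 0, 0, 0]
    - [1, 0, 0, 12, 0, 0, 0]
    - [1, 0, 0, 0, 0, 0, 0]

```text
clock: 7.35
tool_pos: [0.4897, -0.2416, 0.2269]
orientation: [0.128, 0.992, 0.001, -0.006]
force: [0.1, 0.3, -0.5]
finger_gap: -0.0002
gripper_force: 0.0
```

Tip about 22 mm above the lid; descending slowly to contact.

Emit:
carry_out:
  rows:
    - [1, 0, 0, 8, 0, 0, 0]
    - [1, 0, 0, 8, 0, 0, 0]
    - [1, 0, 0, 3, 0, 0, 0]
    - [1, 0, 0, 2, 0, 0, 0]
    - [1, 0, 0, 2, 0, 0, 0]
    - [1, 0, 0, 0, 0, 0, 0]

```text
clock: 7.95
tool_pos: [0.4898, -0.2432, 0.2058]
orientation: [0.129, 0.992, 0.001, -0.004]
force: [-0.4, 0.4, 0.2]
finger_gap: -0.0003
gripper_force: 0.0
```

Emit:
carry_out:
  rows:
    - [1, 0, 0, 1.5, 0, 0, 0]
    - [1, 0, 0, 1.5, 0, 0, 0]
    - [1, 0, 0, 1, 0, 0, 0]
    - [1, 0, 0, 0, 0, 0, 0]

```text
clock: 8.35
tool_pos: [0.4897, -0.2432, 0.204]
orientation: [0.13, 0.992, 0.001, -0.004]
force: [-7.4, 4.1, 22.4]
finger_gap: 0.0001
gripper_force: 11.1
```

Solid contact at 22 N with the tip at 187 mm, so the lid is shut. Holding, then lifting off.

Emit:
carry_out:
  rows:
    - [1, 0, 0, 0, 0, 0, 0]
    - [1, 0, 0, 0, 0, 0, 0]
    - [1, 0, 0, 0, 0, 0, 0]
    - [1, 0, 0, 0, 0, 0, 0]
    - [1, 0, 0, 0, 0, 0, 0]
    - [1, 0, 0, 0, 0, 0, 0]
    - [1, 0, 0, 0, 0, 0, 0]
    - [1, 0, 0, 0, 0, 0, 0]

```text
clock: 9.15
tool_pos: [0.4897, -0.2433, 0.204]
orientation: [0.13, 0.992, 0.001, -0.003]
force: [-6.6, 3.6, 21.6]
finger_gap: -0.0005
gripper_force: 10.9
```

```bash
python3 -c "
from h import *
st()"
```

```text
t 9.15 tcp [ 0.4897 -0.2433  0.204 ] F [-6.5694  3.6307 21.5522] gap -0.0004700594455845294 
R [[-0.9663612821901484, 0.2571021136777702, -0.006661488289818324], [0.2570887148167565, 0.9663837218046538, 0.0028097944504582913], [0.007159957938485647, 0.0010026831046393717, -0.9999738644729226]]
```

Emit:
carry_out:
  rows:
    - [1, 0, 0, -10, 0, 0, 0]
    - [1, 0, 0, -40, 0, 0, 0]
    - [1, 0, 0, -40, 0, 0, 0]
    - [1, 0, 0, 0, 0, 0, 0]

```text
clock: 9.55
tool_pos: [0.4934, -0.245, 0.2972]
orientation: [0.13, 0.992, -0.001, 0.001]
force: [0.7, 0.2, -0.7]
finger_gap: -0.0002
gripper_force: 0.0
```

```bash
python3 - <<'E'
from h import *
st()
p=shot('top')
P=cloud(p);x,y,z=P[...,0],P[...,1],P[...,2]
p=shot('scene')
for l in('lever_bar','lid_press','cup','brush'):print(l,[(np.array(a['at']),a['confidence']) for a in ctrl.mark_of(p,l)])
delta(box(-125,0,98),RD,'front of bar')
E
```

```text
t 9.55 tcp [ 0.4934 -0.245   0.2972] F [ 0.6756  0.1746 -0.7323] gap -0.00022675527536918433 
R [[-0.9664087133869105, 0.2569995311943933, 0.002332306952022585], [0.2569967003421108, 0.9664111976707964, -0.0014467307157865258], [-0.002625776670561738, -0.0007987379788058105, -0.9999962336501661]]
lever_bar [(array([0.4533, 0.2727, 0.1085]), 0.71)]
lid_press [(array([ 0.4857, -0.244 ,  0.1824]), 0.75)]
cup [(array([ 0.6425, -0.0052, -0.0001]), 0.87)]
brush [(array([ 0.4264, -0.006 , -0.0029]), 0.74), (array([0.5276, 0.3291, 0.1027]), 0.62)]
front of bar world d [ -84.6952  526.5414 -175.4043] in current tool [215.189  487.1319 177.7132] in target tool [216.2375 487.5043 175.4043] turn [ 0.0003 -0.01   -0.0015]
```

Emit:
carry_out:
  rows:
    - [1, 16.6, 37.5, 0, 0, 0, 0]
    - [1, 16.6, 37.5, 0, 0, 0, 0]
    - [1, 16.6, 37.5, 0, 0, 0, 0]
    - [1, 16.6, 37.5, 0, 0, 0, 0]
    - [1, 16.6, 37.5, 0, 0, 0, 0]
    - [1, 16.6, 37.5, 0, 0, 0, 0]
    - [1, 16.6, 37.5, 0, 0, 0, 0]
    - [1, 16.6, 37.5, 0, 0, 0, 0]
    - [1, 16.6, 37.5, 0, 0, 0, 0]
    - [1, 16.6, 37.5, 0, 0, 0, 0]
    - [1, 16.6, 37.5, 0, 0, 0, 0]
    - [1, 16.6, 37.5, 0, 0, 0, 0]
    - [1, 16.6, 37.5, 0, 0, 0, 0]
    - [1, 0, 0, 0, 0, 0, 0]
    - [1, 0, 0, 40, 0, 0, 0]
    - [1, 0, 0, 40, 0, 0, 0]
    - [1, 0, 0, 0, 0, 0, 0]

```text
clock: 11.55
tool_pos: [0.4032, 0.2804, 0.2086]
orientation: [0.129, 0.992, -0.003, -0.007]
force: [-0.6, -0.5, -1.5]
finger_gap: -0.0003
gripper_force: 0.0
```

```bash
python3 - <<'E'
from h import *
st()
delta(box(-125,0,98),RD,'front of bar')
p=shot('scene');cv2.imwrite('pics/s3.png',p['pixels'][100:400,250:600,::-1])
E
```

```text
t 11.55 tcp [0.4032 0.2804 0.2086] F [-0.564  -0.4683 -1.5205] gap -0.00032963791665736815 
R [[-0.9663695298147515, 0.2566788419659622, -0.015681324326367818], [0.2567828145605567, 0.9664562635294592, -0.004987667895491198], [0.013875085296129562, -0.008846624875599613, -0.999864600451649]]
front of bar world d [  1.8213   3.2826 -93.6003] in current tool [-2.2158  4.468  93.5427] in target tool [-0.9234  3.6387 93.6003] turn [-0.0088 -0.0139 -0.0017]
```

View pics/s3.png

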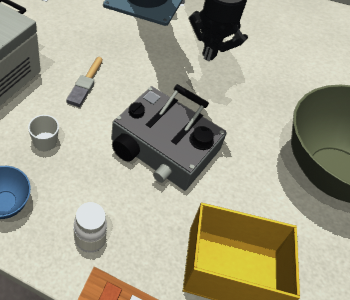

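The lever is down with its bar at (190,95), and the closed fingers stand in front of it, lined up with the middle of the bar.

Emit:
carry_out:
  rows:
    - [1, -0.5, 1, 31, 0, 0, 0]
    - [1, -0.5, 1, 31, 0, 0, 0]
    - [1, -0.5, 1, 31, -0.008, -0.014, 0]
    - [1, 0, 0, 0, 0, 0, 0]
    - [1, -8, 0, 0, 0, 0, 0]
    - [1, -8, 0, 0, 0, 0, 0]
    - [1, -6, 0, 0, 0, 0, 0]
    - [1, 0, 0, 0, 0, 0, 0]

```text
clock: 12.4
tool_pos: [0.4314, 0.2804, 0.1219]
orientation: [0.13, 0.991, 0.004, 0.005]
force: [-0.1, 0.3, -0.1]
finger_gap: -0.0001
gripper_force: 0.0
```

```bash
python3 - <<'E'
from h import *
st()
delta(box(-96,0,98),RD,'contact')
p=shot('scene');print([(np.array(x['at']),x['confidence']) for x in ctrl.mark_of(p,'lever_bar')])
E
```

```text
t 12.4 tcp [0.4314 0.2804 0.1219] F [-0.1495  0.3469 -0.0604] gap -0.00014391249691150888 
R [[-0.9659456933392334, 0.258516086957215, 0.01087889257770931], [0.2586032983092987, 0.9659541647646297, 0.007542259437259613], [-0.008558716196928844, 0.010098730524016289, -0.9999123781706394]]
contact world d [ 1.7417 -4.1153 -6.8543] in current tool [-2.6879 -3.5942  6.8416] in target tool [-2.734  -3.5347  6.8543] turn [ 0.0101  0.0086 -0.0035]
[(array([0.4536, 0.2726, 0.1122]), 0.72), (array([ 0.5308, -0.2527, -0.0014]), 0.59)]
```

Emit:
carry_out:
  rows:
    - [1, 0, -3, 7, 0, 0, 0]
    - [1, -3, 0, 0, 0, 0, 0]
    - [1, -5, 0, -6, 0, 0, 0]
    - [1, -5, 0, -7, 0, 0, 0]
    - [1, -5, 0, -7, 0, 0, 0]
    - [1, -6, 0, -5, 0, 0, 0]
    - [1, -6, 0, -5, 0, 0, 0]
    - [1, -6, 0, -4, 0, 0, 0]
    - [1, -6, 0, -4, 0, 0, 0]
    - [1, 0, 0, 0, 0, 0, 0]

```text
clock: 13.5
tool_pos: [0.4704, 0.2666, 0.1527]
orientation: [0.13, 0.992, 0.004, 0.005]
force: [-1.1, 0.0, 2.2]
finger_gap: 0.0
gripper_force: 0.8
```

```bash
python3 - <<'E'
from h import *
st()
delta(box(-29,0,146),RD,'next')
p=shot('scene');print([(np.array(x['at']),x['confidence']) for x in ctrl.mark_of(p,'lever_bar')]);cv2.imwrite('pics/s4.png',p['pixels'][100:400,250:600,::-1])
E
```

```text
t 13.5 tcp [0.4704 0.2666 0.1527] F [-1.0551  0.0152  2.1617] gap 4.969541352421514e-06 
R [[-0.9662053921574131, 0.257554086940182, 0.010631672791662347], [0.25763627011303525, 0.966214851885215, 0.007239635258433942], [-0.008407882502922204, 0.009734079147057928, -0.999917274185708]]
next world d [27.4916 -7.4766 10.2739] in current tool [-28.5751  -0.0434 -10.0349] in target tool [-28.4893  -0.2147 -10.2739] turn [ 0.0097  0.0084 -0.0025]
[(array([0.4926, 0.2613, 0.1493]), 0.98), (array([0.5287, 0.3307, 0.1015]), 0.42)]
```

View pics/s4.png

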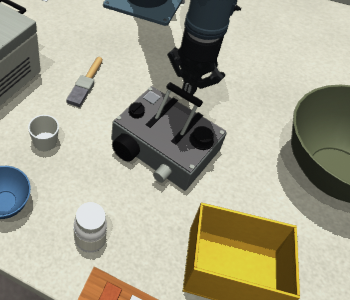

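The lever is halfway up, resting on the fingers (bar at (187,92)). Continuing along the arc to just past vertical.

Emit:
carry_out:
  rows:
    - [1, -7, 0, -3, 0, 0, 0]
    - [1, -7, 0, -3, 0, 0, 0]
    - [1, -7, 0, -2, 0, 0, 0]
    - [1, -7, 0, -2, 0, 0, 0]
    - [1, -7, 0, -1, 0, 0, 0]
    - [1, -7, 0, -1, 0, 0, 0]
    - [1, -6, 0, 0, 0, 0, 0]
    - [1, -4, 0, 0, 0, 0, 0]
    - [1, -4, 0, 0, 0, 0, 0]
    - [1, 0, 0, 0, 0, 0, 0]

```text
clock: 14.6
tool_pos: [0.5233, 0.2519, 0.164]
orientation: [0.13, 0.992, 0.004, 0.004]
force: [-0.2, 0.8, 0.0]
finger_gap: 0.0001
gripper_force: 0.0
```

```bash
python3 - <<'E'
from h import *
st()
delta(box(9,0,146),RD,'end')
p=shot('scene');print([(np.array(x['at']),x['confidence']) for x in ctrl.mark_of(p,'lever_bar')], BAR)
E
```

```text
t 14.6 tcp [0.5233 0.2519 0.164 ] F [-0.2243  0.8069  0.0154] gap 6.506252645801144e-05 
R [[-0.9663365722341547, 0.25713983759881187, 0.008528369269733946], [0.2571941925600567, 0.9663409451189725, 0.006027030774075175], [-0.006691522705989571, 0.00801758730715279, -0.9999454694220319]]
end world d [11.3666 -2.4063 -1.0241] in current tool [-11.5959   0.5893   1.1065] in target tool [-11.6043   0.5735   1.0241] turn [ 0.008   0.0067 -0.0021]
[(array([0.5485, 0.2466, 0.1613]), 0.66)] [0.553  0.2446 0.158 ]
```

Emit:
carry_out:
  rows:
    - [1, -3, 0, 0, 0, 0, 0]
    - [1, -3, 0, 0, 0, 0, 0]
    - [1, -3, 0, 0, 0, 0, 0]
    - [1, 0, 0, 0, 0, 0, 0]

```text
clock: 15.1
tool_pos: [0.532, 0.2496, 0.1642]
orientation: [0.13, 0.992, 0.004, 0.004]
force: [-0.2, -0.4, -0.8]
finger_gap: 0.0003
gripper_force: 0.0
```

Emit:
carry_out:
  rows:
    - [1, 10, 0, 0, 0, 0, 0]
    - [1, 30, 0, 0, 0, 0, 0]
    - [1, 40, 0, 0, 0, 0, 0]
    - [1, 30, 0, -30, 0, 0, 0]
    - [1, 0, 0, -40, 0, 0, 0]
    - [1, 0, 0, -40, 0, 0, 0]
    - [1, 0, 0, 0, 0, 0, 0]

```text
clock: 15.8
tool_pos: [0.4257, 0.2796, 0.2787]
orientation: [0.129, 0.992, 0.007, 0.007]
force: [1.0, 0.3, -0.0]
finger_gap: 0.0004
gripper_force: 0.0
```

```bash
python3 - <<'E'
from h import *
st()
p=shot('scene','s5.png')
for l in('lever_bar','test_button_top','cup','brush'):print(l,[(np.array(a['at']),a['confidence']) for a in ctrl.mark_of(p,l)])
E
```

```text
t 15.8 tcp [0.4257 0.2796 0.2787] F [ 1.0242  0.3048 -0.038 ] gap 0.00038624932229709046 
R [[-0.9666587016628455, 0.2555767921276789, 0.01585742177111886], [0.2557775128371689, 0.9666581189492726, 0.012245202990796778], [-0.0121991158013149, 0.01589290392530836, -0.9997992784446722]]
lever_bar []
test_button_top [(array([0.5278, 0.3296, 0.1024]), 0.71)]
cup [(array([ 0.6476, -0.0061, -0.0025]), 0.6)]
brush [(array([ 0.4301, -0.0052, -0.0047]), 0.86)]
```

View pics/s5.png

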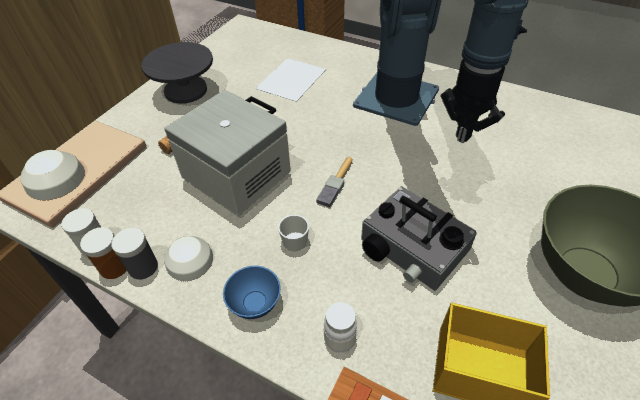

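The lever stands up by itself (bar at about (420,210), as at the start), the button at (453,235) is out, and the lid is shut. The cup and brush have not moved, and the arm is clear of everything.

```bash
python3 -c "
from bench import ctrl
print(ctrl.hand_in())"
```

```text
the job is handed in; nothing more can be done
None
```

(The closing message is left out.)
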